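Push the used-up polish tin through the bin's swing flap

ROBOT

A 6-joint arm with a two-finger parallel gripper is mounted at the origin on the work surface. World frame = base frame: x ahead of the robot, y to its left, z up, the work surface at z = 0. Lengths are in mm, angles in rad, forces in N, time in s.
With the tool pointing down it reaches from about 350 to 875 mm from the base axis. Payload 4.2 kg.
Tool frame: the origin (TCP) lies at the centre of the arm's flange, where the gripper is bolted on; the fingertips stand 173 mm ahead of it and the grasp point (between the pads) lies arm.grasp_offset ahead of it (arm.grasp_offset is the distance from the TCP to the grasp point, in mm); z points along the fingers, y is the line along which they close (so a half turn about z gives the same grasp; the last joint's range is limited). The gripper opens to 85 mm and grips with 20 to 120 N. Pads are 22 mm wide; open, the fingers measure 114 mm over their backs; the gripper's body (76 mm by 85 mm) begins 54 mm behind the grasp point. The pads swing forward as they close: fully open they stand 13 mm farther back than shut.
Start: joints at [1.485, 0.385, 0.008, 0, -1.194, -0.259], TCP at [211.223, 588.205, 404.712] pointing down, gripper open.
Joint ranges: [-3.14, 3.14], [-1.21, 2.06], [-1.07, 1.41], [-3.16, 2.05], [-2.99, -0.16], [-3.1, 3.1]. Speed limits (rad/s): [2.79, 2.79, 3.14, 3.14, 3.14, 3.14].

INTERFACE

Orientations are given as a rotation vector (axis times angle).
In Python, from rig import arm gives the robot as it stands. The module is installed in compiled form; this text tells all that it offers.
- The arm moves only by the tool apply_moves, never from a script. Its argument "series" is a list of rows, each a list of 2 entries, a list of its own where there are three numbers: the shift along the tool's x, y, z in m, then the turn, a rotation vector about the tool's x, y, z in rad. In form: [[[tx, ty, tz], [wx, wy, wz]], ...]. A call has 1 to 5 rows; each row shifts and turns the commanded pose from where the row before left it, along the tool's axes as they then stand; what a row does not reach is not made up. A row lasts 1/8 s, in which the tool goes at most 62.5 mm and 10.7 degrees, less where a joint would pass 70% of its speed; a pose out of reach is approached as far as the arm can. A call with a gripper value outside its range is refused whole. "claw" is the opening, from 0 (shut) to 1 (fully open), set as the call begins (left out, the last holds). The fingers move at their own pace and stop on an object; "newtons" is the grip in N (left out, the last holds). Time passes only in rows, so rows that do not move let the fingers close. It gives the time, the measured TCP pose, the force, the opening and the grip force at its end, in the units of the state.
- arm.read_state(): the state, without advancing time (a new reading comes with each control period).
- arm.snapshot(name): name is "scene" or "side" or "wrist"; returns a dict with "img" (384x512x3 uint8, red, green, blue), "depth" (384x512 float32, mm along the optical axis (not along the pixel's ray), 0 where there is no reading), "intrinsics" (3x3 intrinsics, pixels), "rvec" (rotation vector, rad) and "tvec" (3), from world to camera coordinates, as OpenCV has them. Camera axes: x right, y down, z forward; pixel columns grow to the right and rows downward; lengths in mm; the calibration is good to about 2 mm. A picture is of the moment at which its call begins.
- arm.hand_in(): hands the job in; it is judged then, once.
The state is a dict: "time": time; "joint_pos": joint angles; "joint_vel": joint speeds; "tau": joint torques, N m; "tool_pos": TCP position; "ee_rot": TCP orientation; "force": force on the tool from outside, world axes, zero at the start; "wrist_torque": the same for the moment, N m; "width": opening from 0.0 (shut) to 1.0 (fully open); "grasp_force": force on a finger pad.
Only numpy, scipy, OpenCV 4.12 (cv2) and the standard library are available. Lean on these libraries where they do the work, as an engineer would, in place of code of your own. Each camera call takes 0.05 s, during which the arm holds its last target. There are 200 camera calls.

TASK

The shoe polish tin on the ledge is used up: with one finger push open the self-closing flap of the blue bin at the end of the ledge, and with the other finger push the tin along the ledge and over its end, so that it drops into the bin under the open flap. It is the finger that opens the flap and keeps it open until the tin has dropped in, so do not shove the flap open with the tin; slide the tin lightly, without pinching or lifting it. Then draw back so that the flap swings shut, and leave the other things where they stand.

Things in the scene. Friction and masses are not known exactly. Their poses are not given: they have to be found in the camera images.
- mouth (a point): Middle of the bin-side end edge of the ledge, level with its flat top, 160 mm above the deck. Axes: +y runs level along the ledge into the bin (the way the tin is pushed), +x across the ledge towards its back, z up. The bin mouth begins 6 mm beyond the edge, is 206 mm wide (x -103 to 103, between the hood's side cheeks) and reaches to the flap's hinge at y = 100 mm.
- ledge: Dark wooden ledge, fixed, at another place and turn each run; origin on the deck straight under mouth, same axes. Its top, 160 mm up, is 240 mm wide (x -120 to 120) and 460 mm long (y -460 to 0); a strip 6 mm thick and 22 mm high runs along its back edge (x 114 to 120).
- bin: Blue plastic push-flap bin fixed against the ledge end; axes as mouth; origin under its middle at deck height, 91.5 mm beyond the ledge end. 220 wide (x) x 180 deep (y) mm. Its flat roof, from the hinge to the back (y 103 to 182 of mouth), tops 52 mm above the ledge. Its front wall ends 2 mm below the ledge top, so the tin slides straight over. Inner floor 5 mm above the deck.
- flap_hinge (a point): Middle of the flap's hinge line, which runs along x of mouth, 100 mm beyond the ledge end and 46 mm above the ledge top.
- flap_edge (a point): Middle of the free lower edge of the white flap, a flat plate 200 mm wide, 102 mm long, 4 mm thick. Closed, it slopes from the hinge down towards the ledge at 26 degrees to the horizontal; its free edge is then about 7 mm beyond the ledge end and level with the ledge top. Pushed, it swings down and into the bin.
- flap (a joint): Flap angle in rad: 0 shut, grows as it is pushed inward and down, stop at 1.15 (about 1.12 is hanging straight down). A spring closes it: about 1 N at the free edge starts it, about 2 N holds it at 0.6.
- tin: Closed round aluminium shoe polish tin with a red disc on its lid, 52 mm across (lid; the base is 50 mm), 20 mm high, 28 to 53 g, lying flat on the ledge 60 to 160 mm before the ledge end and at most 25 mm off the ledge's middle line. Origin: centre of its underside, z up.
- watch_case: Grey plastic watch case 50 x 74 x 42 mm, loose, along the back strip of the ledge (its middle about 82 mm behind the ledge's middle line); to be left alone. Origin: centre of its underside.
- tie_tray: Pink silicone hair tie tray 50 x 90 x 16 mm, loose, along the back strip of the ledge, sometimes beside the tin; it and the watch case change places. To be left alone. Origin: centre of its underside.
- vase: Small blue ceramic vase, 62 mm across, 85 mm tall, loose on the ledge far from the bin; to be left alone. Origin: centre of its underside.
- shoe_horn: Horn-brown plastic shoe horn, 160 mm long, 40 mm wide, 12 mm high, lying along the ledge at its front, 260 mm or more from the bin; to be left alone. Origin: under its middle.
- shoe_brush: Wooden shoe brush 50 x 150 x 47 mm on the deck behind the ledge; to be left alone. Origin: centre of its underside.
- lotion: Yellow lotion bottle, 54 mm across, 150 mm tall, on the deck left of the bin; to be left alone. Origin: centre of its underside.
- torch: Red torch, 145 mm long, lying on the deck left of the bin; to be left alone. Origin: on the deck under its middle.
Things that resemble listed ones, but are neither listed nor needed, are in the scene too. Several things have the shape of the tin; the one meant has the colours described above.

How it is judged:
By the outcome, as a careful person would: the job done as asked, in the order asked, and still so for the second after the job is handed in, with the robot touching nothing.
It also fails if it takes over 46 s, if anything falls off the work surface, if the arm or the gripper's body presses on something with over 40 N, if the wrist force passes 120 N, or if a joint passes its speed limit or range.

## Working session

There is one attempt and no reset: what is moved stays moved. The work goes in short steps, Python scripts to look and compute and a tool call to move; the robot and the scene stay as the last step left them, time stands still between calls to the robot, and variables do not carry over. Pictures are saved under pics/ and viewed, at most 10 in all, crops included, and the job is handed in when it is done.

Besides the shell and the picture viewer there is one more tool, called after "Call:" as name(argument=value, ...), one argument or row to a line, values as JSON. apply_moves: Moves the arm, as the interface text tells. Its arguments: {"type":"object","properties":{"series":{"type":"array","items":{"type":"array"}},"claw":{"type":"number"},"newtons":{"type":"number"}},"required":["series"]}

```bash
mkdir -p pics; cat > h.py <<'E'
import numpy as np, cv2
from rig import arm
def snap(n):
    s=arm.snapshot(n); s['R']=cv2.Rodrigues(np.array(s['rvec'],float))[0]; s['t']=np.array(s['tvec'],float).ravel(); s['K']=np.array(s['intrinsics']); return s
def save(s,f): cv2.imwrite('pics/'+f,s['img'][:,:,::-1])
def pts(s):
    d=s['depth']; v,u=np.mgrid[:384,:512]; K=s['K']
    P=np.dstack([(u-K[0,2])/K[0,0]*d,(v-K[1,2])/K[1,1]*d,d]); return (P-s['t'])@s['R']
def plane(s,uv,z):
    r=s['R'].T@np.linalg.inv(s['K'])@np.array([uv[0],uv[1],1.]); c=-s['R'].T@s['t']
    return c+r*(z-c[2])/r[2]
E
python3 - <<'E'
from h import *
ims=[]
for n in ['scene','side']:
    s=snap(n); save(s,n+'0.png'); np.savez(n+'0.npz',**{k:s[k] for k in ['img','depth','R','t','K']}); print(n,-s['R'].T@s['t'])
print(arm.read_state(), arm.grasp_offset)
E
```

```text
scene [839.72229642 468.37966203 976.28107953]
side [141.02775527 507.53449635 881.0270517 ]
{'time': 0.1, 'joint_pos': array([ 1.48459581e+00,  3.85521422e-01,  6.75791443e-03, -3.96692611e-04,
       -1.19401661e+00, -2.58555766e-01]), 'joint_vel': array([ 7.31603802e-05, -7.83021744e-04,  2.34441210e-03,  1.90651616e-06,
        1.36629303e-03,  1.01961100e-04]), 'tau': array([ 2.25998920e-04, -3.93320596e+01,  1.88929009e+01,  4.19794634e+00,
       -2.57650645e-03,  6.45528814e-06]), 'tool_pos': array([211.16681691, 588.06349699, 403.7093095 ]), 'ee_rot': array([ 3.09301529e+00, -5.38745803e-01, -3.08630580e-04]), 'force': array([-0.54368854,  0.95471882, -0.33767527]), 'wrist_torque': array([-0.0192328 , -0.01622108,  0.02070036]), 'grasp_force': 0.0, 'width': 1.0016763923914962} 154.70000000000002
```

View pics/scene0.png

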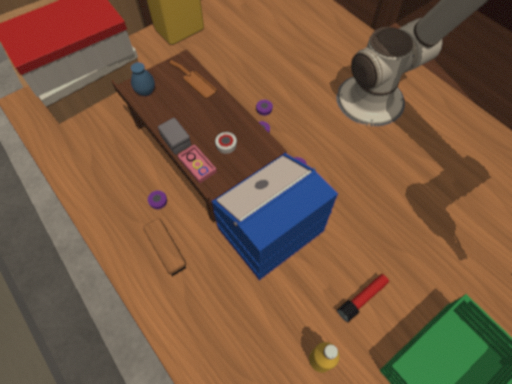

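View pics/side0.png

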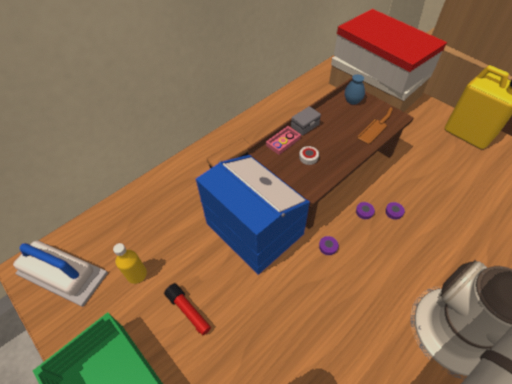

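The only tin with a red disc is at scene (226,142) and side (309,155). The look-alikes are purple discs at scene (264,107), (265,127), (157,199) and (300,162), all on the deck. The bin's white flap is at scene (262,188), with the pink tray and grey case along the back strip.

```bash
cat > loc.py <<'E'
from h import *
top=[];roof=[];S={}
for n in ['scene','side']:
    s=dict(np.load(n+'0.npz')); S[n]=s; P=pts(s); im=s['img'].astype(int)
    d=s['depth']>0; z=P[...,2]
    dark=(im.sum(2)<260)&(im[...,0]>im[...,2])
    m=d&dark&(abs(z-160)<5); 
    k=cv2.connectedComponentsWithStats(m.astype(np.uint8)); i=1+np.argmax(k[2][1:,4]); q=P[k[1]==i]; top.append(q)
    blue=(im[...,2]>im[...,0]+60)&d&(abs(z-212)<4); r=P[blue]; roof.append(r)
    print(n,len(q),np.median(q[:,2]),cv2.minAreaRect(q[:,:2].astype(np.float32)),len(r),cv2.minAreaRect(r[:,:2].astype(np.float32)))
    red=(im[...,0]>im[...,1]+50)&(im[...,0]>im[...,2]+40)&(abs(z-180)<8)
    k=cv2.connectedComponentsWithStats(red.astype(np.uint8))
    print([(k[3][j],k[2][j,4],plane(s,k[3][j],180)) for j in range(1,k[0]) if k[2][j,4]>8])
    s0=(slice(125,160),slice(205,245)) if n=='scene' else (slice(140,172),slice(290,330))
    q=P[s0].reshape(-1,3); q=q[abs(q[:,2]-180)<5]; print('tin top',len(q),cv2.minEnclosingCircle(q[:,:2].astype(np.float32)))
q=np.vstack(top);print(cv2.minAreaRect(q[:,:2].astype(np.float32)),cv2.boxPoints(cv2.minAreaRect(q[:,:2].astype(np.float32))))
s=S['scene'];c=cv2.resize(s['img'][90:280,100:350,::-1],(750,570),interpolation=cv2.INTER_CUBIC);cv2.imwrite('pics/crop.png',c)
E
python3 loc.py
```

```text
scene 9126 160.976707807661 ((540.52197265625, -166.1579132080078), (462.0833740234375, 240.416259765625), 89.30697631835938) 3085 ((545.7603759765625, 203.98785400390625), (84.2809829711914, 217.79173278808594), 89.3514633178711)
[(array([225.51086957, 140.22826087]), np.int32(92), array([532.50578319, -42.56113853, 180.        ])), (array([196.13023256, 161.38604651]), np.int32(215), array([624.85719802, -36.00744009, 180.        ]))]
tin top 301 ((555.1334838867188, -40.03609085083008), 48.34676742553711)
side 7394 160.20871475718337 ((540.3759765625, -163.71392822265625), (463.4642028808594, 239.5397186279297), 89.47586822509766) 2333 ((542.4963989257812, 206.8616485595703), (218.6954803466797, 85.99739837646484), 0.5411653518676758)
[(array([382.5, 118.5]), np.int32(10), array([ 471.62318987, -297.33669689,  180.        ])), (array([282.5, 123. ]), np.int32(12), array([663.31392819, -75.01734866, 180.        ])), (array([282.72151899, 138.13291139]), np.int32(158), array([619.57751027, -30.52811941, 180.        ])), (array([308.71428571, 152.46428571]), np.int32(84), array([532.25013717, -41.05633007, 180.        ]))]
tin top 231 ((555.3306884765625, -38.35845947265625), 48.07060241699219)
((540.7869873046875, -164.42552185058594), (465.0916748046875, 240.77818298339844), 89.42129516601562) [[ 418.0553  -395.74353]
 [ 658.82117 -398.1754 ]
 [ 663.5187    66.89249]
 [ 422.7528    69.32437]]
```

View pics/crop.png

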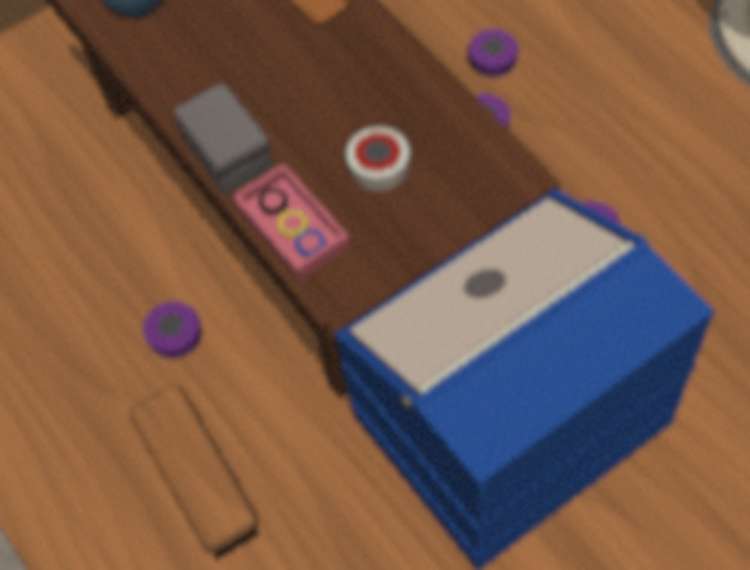

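The crop confirms the choice: a white tin with a red disc at crop (378,152), clear of the tray and case.

In world axes:

| Thing | Position (mm) |
|---|---|
| mouth | about (543, 64, 160), axes turned about -0.6° |
| tin centre | (532.4, -42) |

I'll straddle the tin with the fingers along the ledge. The leading finger opens the flap and the trailing one pushes the tin.

Call:
apply_moves(
  series=[
    [[0,0,-0.03],[0,0,-0.17]],
    [[0,0,-0.03],[0,0,-0.165]],
    [[0.02,0.05,0],[0,0,0]],
    [[0.02,0.05,0],[0,0,0]],
    [[0.02,0.05,0],[0,0,0]],
  ],
  claw=1,
)

```text
time: 0.72
tool_pos: [270.0, 436.0, 464.2]
ee_rot: [3.141, -0.015, -0.001]
force: [-0.4, -0.6, 0.5]
width: 1.0
grasp_force: 0.0
```

Call:
apply_moves(
  series=[
    [[0.026,0.05,0],[0,0,0]],
    [[0.026,0.05,0],[0,0,0]],
    [[0.026,0.05,0],[0,0,0]],
    [[0.026,0.05,0],[0,0,0]],
    [[0.026,0.05,0],[0,0,0]],
  ],
)

```text
time: 1.35
tool_pos: [397.5, 184.5, 464.6]
ee_rot: [-3.141, 0.015, 0.0]
force: [0.6, 0.3, -0.2]
width: 1.001
grasp_force: 0.0
```

Call:
apply_moves(
  series=[
    [[0.028,0.045,0],[0,0,0]],
    [[0.028,0.045,0],[0,0,0]],
    [[0.028,0.045,0],[0,0,0]],
    [[0.028,0.045,0],[0,0,0]],
    [[0.0,0.0,0],[0,0,0]],
  ],
)

```text
time: 1.98
tool_pos: [508.6, 2.7, 463.6]
ee_rot: [3.141, -0.024, -0.003]
force: [-0.9, 1.8, -0.9]
width: 1.002
grasp_force: 0.0
```

```bash
python3 - <<'E'
from h import *
a=arm.read_state();print(a['time'],a['tool_pos'],a['ee_rot'],a['joint_pos'],a['force'])
print(cv2.Rodrigues(a['ee_rot'])[0])
E
```

```text
1.975 [508.64966685   2.70439525 463.57166716] [ 3.14075588 -0.02385864 -0.00326811] [ 3.24895529e-01  1.46435952e-01 -1.70824107e-01  2.56999510e-05
 -1.25574632e+00  1.23070017e+00] [-0.85811893  1.75300301 -0.88297275]
[[ 9.99882429e-01 -1.51912598e-02 -2.08663047e-03]
 [-1.51928091e-02 -9.99884317e-01 -7.28626654e-04]
 [-2.07532032e-03  7.60242767e-04 -9.99997558e-01]]
```

Call:
apply_moves(
  series=[
    [[0.012,0.023,0.02],[0,0,0.006]],
    [[0.012,0.023,0.03],[0,0,0]],
    [[0,0,0.03],[0,0,0]],
    [[0,0,0],[0,0,0]],
  ],
)

```text
time: 2.48
tool_pos: [530.1, -40.7, 382.3]
ee_rot: [3.141, -0.025, -0.01]
force: [-0.5, 0.6, 0.4]
width: 1.001
grasp_force: 0.0
```

```bash
python3 - <<'E'
from h import *
a=arm.read_state();print(a['time'],a['tool_pos'],a['ee_rot'],a['force'])
s=snap('wrist');save(s,'w1.png');np.savez('w1.npz',**{k:s[k] for k in ['img','depth','R','t','K']})
s2=snap('side');save(s2,'s1.png');np.savez('s1.npz',**{k:s2[k] for k in ['img','depth','R','t','K']})
cv2.imwrite('pics/ws1.png',np.hstack([cv2.resize(x['img'][:,:,::-1],(400,300)) for x in (s,s2)]))
# fingers in side: points below TCP near tool
for x in (s,s2):
    P=pts(x);t=a['tool_pos'];m=(x['depth']>0)&(abs(P[...,0]-t[0])<30)&(abs(P[...,1]-t[1])<80)&(P[...,2]>195)&(P[...,2]<t[2]-80)
    q=P[m];print(len(q))
    if len(q): print(np.percentile(q,[0,1,5,50,95,99,100],axis=0).round(1))
E
```

```text
2.475 [530.09125123 -40.72824247 382.29267841] [ 3.14065823 -0.02471607 -0.01002408] [-0.48020472  0.56334598  0.35733666]
33657
[[ 516.2 -115.4  221.9]
 [ 520.3 -111.8  228.7]
 [ 523.3 -107.1  241.4]
 [ 541.   -40.6  283.9]
 [ 547.5   26.   298.5]
 [ 548.3   30.4  301.5]
 [ 550.8   34.   302.3]]
505
[[ 514.1 -114.9  224.3]
 [ 514.3 -109.5  227.4]
 [ 515.5 -102.6  232. ]
 [ 523.6   -6.3  278. ]
 [ 540.4   33.5  300. ]
 [ 543.1   35.   301.6]
 [ 545.6   36.3  302.3]]
```

View pics/ws1.png

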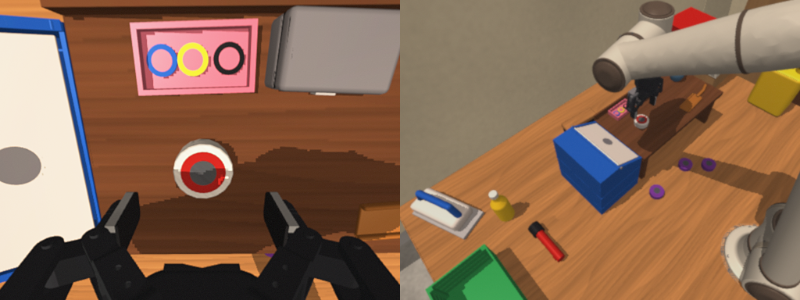

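The wrist view shows the tin centred between the open fingers (red disc at ws1 (203,172)), with the flap to the left. Next I'll get the finger profile and refined tin and edge positions.

```bash
python3 - <<'E'
from h import *
s=dict(np.load('w1.npz'));P=pts(s);t=np.array([530.1,-40.7,382.3])
d=s['depth']>0;im=s['img'].astype(int);z=P[...,2]
for h in range(80,170,8):
    m=d&(abs(z-(t[2]-h))<4)&(abs(P[...,0]-t[0])<35)&(abs(P[...,1]-t[1])<90)&(z>200)
    q=P[m][:,1]-t[1]
    if len(q)>20: a,b=q[q<0],q[q>0]; print(h,*[f'{f.min():.0f}..{f.max():.0f}' for f in (a,b) if len(f)])
red=(im[...,0]>150)&(im[...,1]<80)&(im[...,2]<80)&(abs(z-180)<8)
q=P[red];print('red',len(q),cv2.minEnclosingCircle(q[:,:2].astype(np.float32)))
m=d&(abs(z-180)<4)&(abs(P[...,0]-532)<45)&(abs(P[...,1]+42)<45);q=P[m];print('top',len(q),cv2.minEnclosingCircle(q[:,:2].astype(np.float32)),q[:,2].mean())
# flap plane
w=(im.min(2)>140)&d&(P[...,1]>60);q=P[w];print('flap y,z',len(q),np.percentile(q,[1,50,99],axis=0).round(1))
for x0 in (500,540,600):
    m=d&(im.sum(2)<300)&(im[...,0]>im[...,2])&(abs(z-160)<4)&(abs(P[...,0]-x0)<6);print(x0,np.percentile(P[m][:,1],99.5) if m.any() else None, np.median(z[m]) if m.any() else None)
E
```

```text
80 -67..-1 0..68
88 -72..-0 0..73
96 -74..-0 0..73
104 -74..-7 6..75
112 -75..-37 37..75
120 -65..-42 42..66
128 -57..-42 42..56
136 -56..-42 42..56
144 -56..-42 42..57
152 -56..-42 42..56
160 -49..-42 43..49
red 770 ((579.104736328125, -60.939697265625), 67.8641128540039)
top 4212 ((532.2835693359375, -41.6684455871582), 26.183141708374023) 180.70265230344205
flap y,z 24305 [[450.9  72.  163.3]
 [555.6  95.4 175. ]
 [640.9 139.6 195.8]]
500 63.35305406705208 160.3319084206206
540 63.19030807104571 160.35637265084415
600 63.55108740680658 160.44831056187888
```

Call:
apply_moves(
  series=[
    [[0.002,0.0135,0],[0.087,0,0]],
    [[0,0.0016,0.018],[0,0,0]],
    [[0,0.0016,0.018],[0,0,0]],
    [[0,0,0],[0,0,0]],
  ],
)

```text
time: 3.08
tool_pos: [532.7, -54.2, 349.1]
ee_rot: [-3.055, 0.023, -0.001]
force: [0.5, 0.5, -0.3]
width: 1.003
grasp_force: 0.0
```

```bash
cat > st.py <<'E'
from h import *
a=arm.read_state();R=cv2.Rodrigues(a['ee_rot'])[0];t=a['tool_pos']
print(a['time'],t.round(1),a['force'].round(1))
for n,p in dict(trail_in=[0,42,160],trail_out=[0,52,160],lead_out=[0,-52,160],lead_back=[0,-56,152],kn=[0,-75,116]).items(): print(n,(R@p+t).round(1),'mouth',(R@p+t-[543,63.5,160.4]).round(1))
E
python3 st.py
```

```text
3.075 [532.7 -54.2 349.1] [ 0.5  0.5 -0.3]
trail_in [532.3 -82.1 186.1] mouth [ -10.7 -145.6   25.7]
trail_out [532.1 -92.1 185.2] mouth [ -10.9 -155.6   24.8]
lead_out [533.7  11.5 194.2] mouth [ -9.3 -52.   33.8]
lead_back [533.7  14.8 202.5] mouth [ -9.3 -48.7  42.1]
kn [533.9  30.6 240.1] mouth [ -9.1 -32.9  79.7]
```

Call:
apply_moves(
  series=[
    [[0,0.0009,0.01],[0,0,0]],
    [[0,0.0008,0.009],[0,0,0]],
    [[0,0,0],[0,0,0]],
    [[0,0,0],[0,0,0]],
  ],
)

```text
time: 3.58
tool_pos: [532.9, -54.7, 329.7]
ee_rot: [-3.055, 0.024, -0.002]
force: [0.1, -0.2, 0.4]
width: 1.002
grasp_force: 0.0
```

```bash
python3 st.py; python3 - <<'E'
from h import *
s=snap('wrist');P=pts(s);z=P[...,2];m=(s['depth']>0)&(abs(z-180)<4)&(abs(P[...,0]-532)<45)&(abs(P[...,1]+42)<36);q=P[m];print('top',len(q),cv2.minEnclosingCircle(q[:,:2].astype(np.float32)))
save(s,'w2.png')
E
```

```text
3.575 [532.9 -54.7 329.7] [ 0.1 -0.2  0.4]
trail_in [532.5 -82.6 166.6] mouth [ -10.5 -146.1    6.2]
trail_out [532.3 -92.6 165.8] mouth [ -10.7 -156.1    5.4]
lead_out [534.   11.  174.8] mouth [ -9.  -52.5  14.4]
lead_back [534.   14.3 183.1] mouth [ -9.  -49.2  22.7]
kn [534.2  30.1 220.6] mouth [ -8.8 -33.4  60.2]
top 7142 ((532.3814086914062, -41.72746276855469), 26.372543334960938)
```

View pics/w2.png

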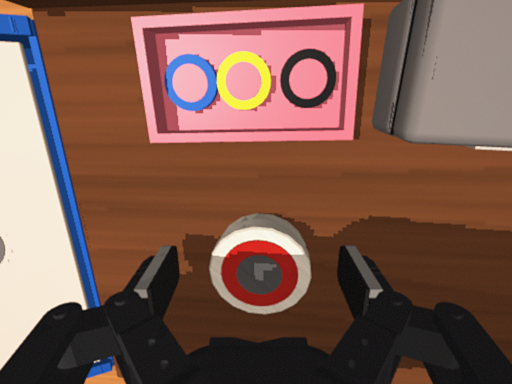

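The tin at w2 (260,265) lies centred between the pads with about 15 mm clear on each side, and both tips are free of the ledge. Now I'll slide it forward.

Call:
apply_moves(
  series=[
    [[0,-0.01,0.0008],[0,0,0]],
    [[0,-0.01,0.0009],[0,0,0]],
    [[0,-0.01,0.0009],[0,0,0]],
    [[0,-0.01,0.0009],[0,0,0]],
    [[0,-0.01,0.0009],[0,0,0]],
  ],
)

```text
time: 4.25
tool_pos: [533.5, -3.7, 329.5]
ee_rot: [-3.055, 0.024, -0.001]
force: [0.0, 0.2, 0.5]
width: 0.998
grasp_force: 0.3
```

Call:
apply_moves(
  series=[
    [[0,-0.008,0.0007],[0,0,0]],
    [[0,-0.008,0.0007],[0,0,0]],
    [[0,-0.008,0.0007],[0,0,0]],
    [[0,-0.008,0.0007],[0,0,0]],
    [[0,0,0],[0,0,0]],
  ],
)

```text
time: 4.88
tool_pos: [534.0, 28.2, 329.4]
ee_rot: [-3.054, 0.023, -0.001]
force: [-0.6, -0.1, 0.4]
width: 0.997
grasp_force: 0.0
```

```bash
cat > look.py <<'E'
import sys
from h import *
n=sys.argv[1]
w,s,c=snap('wrist'),snap('side'),snap('scene')
P=pts(w);z=P[...,2];t=arm.read_state()['tool_pos'];m=(w['depth']>0)&(abs(z-180.5)<4)&(abs(P[...,0]-t[0])<35)&(abs(P[...,1]-t[1]-13)<36);q=P[m]
if len(q)>50: print('top',len(q),cv2.minEnclosingCircle(q[:,:2].astype(np.float32)))
im=w['img'].astype(int);f=(im.min(2)>140)&(w['depth']>0)&(P[...,1]>66)&(abs(P[...,0]-600)<30);q=P[f]
if len(q)>50:
    k=np.polyfit(q[:,1],z[f],1);print('flap deg',np.degrees(np.arctan(k[0])),np.percentile(q[:,1:],[1,99],axis=0).round(0))
big=lambda x,r:cv2.resize(x['img'][r[0]:r[1],r[2]:r[3],::-1],(400,300))
cv2.imwrite('pics/'+n,np.hstack([big(w,(0,384,0,512)),big(c,(110,275,160,380))]))
E
python3 st.py; python3 look.py l3.png
```

```text
4.875 [534.   28.2 329.4] [-0.6 -0.1  0.4]
trail_in [5.336e+02 3.000e-01 1.663e+02] mouth [ -9.4 -63.2   5.9]
trail_out [533.5  -9.6 165.4] mouth [ -9.5 -73.1   5. ]
lead_out [535.   94.  174.5] mouth [-8.  30.5 14.1]
lead_back [535.1  97.3 182.8] mouth [-7.9 33.8 22.4]
kn [535.3 113.  220.3] mouth [-7.7 49.5 59.9]
top 7048 ((533.5648803710938, 26.369138717651367), 26.146162033081055)
flap deg 25.807601360556998 [[ 72. 164.]
 [145. 199.]]
```

View pics/l3.png

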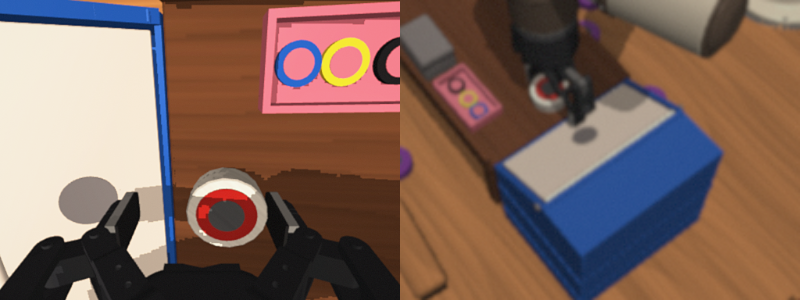

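The tin touches the trailing pad (l3 left (228,208)) and the leading finger is just above the still-shut flap. Continuing.

Call:
apply_moves(
  series=[
    [[0,-0.006,0.0005],[0,0,0]],
    [[0,-0.006,0.0005],[0,0,0]],
    [[0,-0.006,0.0005],[0,0,0]],
    [[0,-0.006,0.0005],[0,0,0]],
    [[0,0,0],[0,0,0]],
  ],
)

```text
time: 5.65
tool_pos: [534.4, 52.3, 329.7]
ee_rot: [-3.054, 0.023, -0.001]
force: [-0.7, -0.3, 1.7]
width: 1.001
grasp_force: 0.9
```

```bash
python3 st.py; python3 look.py l4.png
```

```text
5.65 [534.4  52.3 329.7] [-0.7 -0.3  1.7]
trail_in [534.   24.4 166.6] mouth [ -9.  -39.1   6.2]
trail_out [533.9  14.4 165.8] mouth [ -9.1 -49.1   5.4]
lead_out [535.4 118.  174.8] mouth [-7.6 54.5 14.4]
lead_back [535.5 121.3 183.2] mouth [-7.5 57.8 22.8]
kn [535.7 137.1 220.7] mouth [-7.3 73.6 60.3]
top 6943 ((533.9888916015625, 49.5651969909668), 26.09406852722168)
flap deg 34.594465424256555 [[ 80. 151.]
 [160. 206.]]
```

View pics/l4.png

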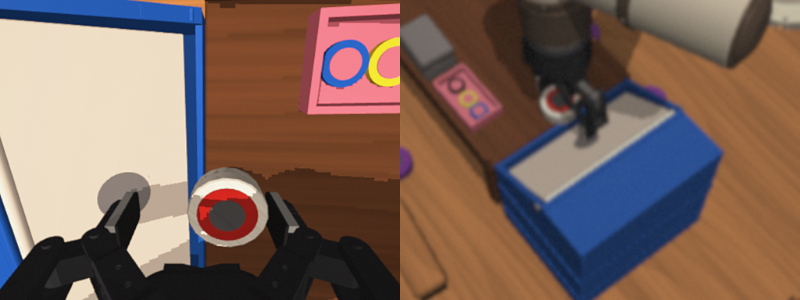

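The leading finger is now opening the flap (34.6°, up from 26°). The tin's front edge is only about 12 mm past the ledge end, well clear of the flap. Final stroke.

Call:
apply_moves(
  series=[
    [[0,-0.007,0.0006],[0,0,0]],
    [[0,-0.008,0.0007],[0,0,0]],
    [[0,-0.008,0.0007],[0,0,0]],
    [[0,-0.005,0.0004],[0,0,0]],
    [[0,0,0],[0,0,0]],
  ],
)

```text
time: 6.42
tool_pos: [534.6, 80.0, 329.2]
ee_rot: [-3.056, 0.023, 0.001]
force: [-0.8, -0.4, -0.1]
width: 1.003
grasp_force: 0.4
```

```bash
python3 st.py; python3 look.py l5.png
```

```text
6.425 [534.6  80.  329.2] [-0.8 -0.4 -0.1]
trail_in [534.   51.9 166.2] mouth [ -9.  -11.6   5.8]
trail_out [533.8  42.  165.4] mouth [ -9.2 -21.5   5. ]
lead_out [535.4 145.6 174.3] mouth [-7.6 82.1 13.9]
lead_back [535.5 148.9 182.6] mouth [-7.5 85.4 22.2]
kn [535.8 164.7 220.1] mouth [ -7.2 101.2  59.7]
flap deg 59.06931202560507 [[111. 122.]
 [166. 211.]]
```

View pics/l5.png

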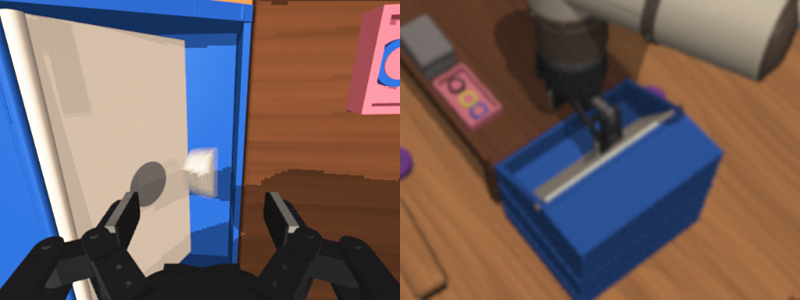

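The tin has left the ledge and is dropping on edge through the opening (l5 left (203,172)). I'll hold the flap open and check.

Call:
apply_moves(
  series=[
    [[0,0,0],[0,0,0]],
    [[0,0,0],[0,0,0]],
    [[0,0,0],[0,0,0]],
    [[0,0,0],[0,0,0]],
  ],
)

```text
time: 7.08
tool_pos: [534.6, 79.7, 329.5]
ee_rot: [-3.055, 0.024, 0.001]
force: [-0.7, -5.5, 1.3]
width: 1.0
grasp_force: 2.7
```

```bash
python3 st.py|head -1; python3 look.py l6.png; python3 - <<'E'
from h import *
w=snap('wrist');P=pts(w);q=P[(w['depth']>0)&(P[...,2]<120)&(P[...,1]>75)&(P[...,1]<240)&(abs(P[...,0]-543)<100)]
print(len(q),np.histogram(q[:,2],bins=range(0,121,10)))
E
```

```text
7.075 [534.6  79.7 329.5] [-0.7 -5.5  1.3]
flap deg 58.153935916791816 [[110. 123.]
 [166. 211.]]
13458 (array([    0,     0,     0,     0,     0,     0,     0,     0,     0,
           0,     0, 13458]), array([  0,  10,  20,  30,  40,  50,  60,  70,  80,  90, 100, 110, 120]))
```

View pics/l6.png

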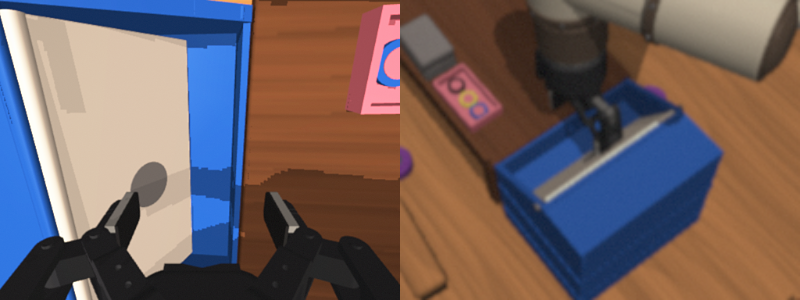

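```bash
python3 - <<'E'
from h import *
w=snap('wrist');P=pts(w);im=w['img'].astype(int);b=(im[...,2]>im[...,0]+50)
for u,v in [(270,100),(270,150),(280,240),(255,330),(262,200),(300,150),(200,200)]: print(u,v,w['img'][v,u],w['depth'][v,u],P[v,u].round(0))
E
```

```text
270 100 [ 64 134 236] 171.9796 [615.  89. 119.]
270 150 [ 56 126 233] 182.26167 [584.  89. 119.]
280 240 [ 34  78 150] 203.61281 [518.  82. 118.]
255 330 [21 50 95] 224.1007 [440. 101. 125.]
262 200 [ 53 123 231] 194.43065 [549.  95. 118.]
300 150 [ 23  55 103] 177.64996 [585.  70. 121.]
200 200 [220 197 174] 160.90935 [562. 128. 153.]
```

```bash
python3 - <<'E'
from h import *
for n in ('wrist','scene'):
    w=snap(n);P=pts(w);im=w['img'].astype(int);b=(im[...,2]>im[...,0]+40)&(P[...,2]<150)&(w['depth']>0)&(P[...,1]>66)&(P[...,1]<160)&(abs(P[...,0]-543)<100)
    q=P[b];print(n,len(q))
    if len(q)<30: continue
    for y in range(66,160,6):
        k=q[(q[:,1]>=y)&(q[:,1]<y+6)]
        if len(k)>5: print(y,len(k),np.percentile(k[:,2],[5,50,95]).round(0),np.percentile(k[:,0],[2,98]).round(0))
print(arm.read_state()['time'])
E
```

```text
wrist 16192
66 1711 [ 96. 126. 148.] [453. 641.]
72 2347 [117. 118. 119.] [451. 641.]
78 2413 [117. 118. 119.] [449. 641.]
84 2351 [117. 118. 119.] [450. 640.]
90 2438 [117. 118. 119.] [450. 640.]
96 2359 [117. 118. 119.] [449. 641.]
102 2335 [117. 118. 119.] [450. 640.]
108 238 [117. 118. 119.] [445. 617.]
scene 1034
66 376 [117. 133. 148.] [447. 634.]
72 114 [116. 119. 121.] [448. 629.]
78 123 [116. 119. 121.] [445. 627.]
84 112 [116. 119. 121.] [448. 626.]
90 116 [117. 119. 121.] [445. 624.]
96 116 [116. 119. 121.] [448. 625.]
102 73 [117. 119. 122.] [447. 622.]
7.425
```

The tin has gone below the bin's visible interior and is nowhere on the ledge. The force on the finger is only the flap's spring. Drawing back.

Call:
apply_moves(
  series=[
    [[0,0.012,-0.0011],[0,0,0]],
    [[0,0.014,-0.0013],[0,0,0]],
    [[0,0.014,-0.0013],[0,0,0]],
    [[0,0.016,-0.0015],[0,0,0]],
    [[0,0.02,-0.0018],[0,0,0]],
  ],
)

```text
time: 8.05
tool_pos: [533.3, 2.4, 329.3]
ee_rot: [-3.054, 0.025, 0.001]
force: [0.7, 0.0, -0.4]
width: 0.999
grasp_force: 0.0
```

Call:
apply_moves(
  series=[
    [[0,0.022,-0.002],[0,0,0]],
    [[0,0.022,-0.002],[0,0,0]],
    [[0,0,-0.03],[0,0,0]],
    [[0,0,-0.05],[0,0,0]],
    [[0,0,-0.03],[-0.087,0,0]],
  ],
)

```text
time: 8.68
tool_pos: [532.9, -51.7, 442.0]
ee_rot: [3.14, -0.028, 0.004]
force: [0.2, -0.3, -0.1]
width: 0.999
grasp_force: 0.0
```

Call:
apply_moves(
  series=[
    [[0,0,0],[0,0,0]],
    [[0,0,0],[0,0,0]],
    [[0,0,0],[0,0,0]],
    [[0,0,0],[0,0,0]],
    [[0,0,0],[0,0,0]],
  ],
)

```text
time: 9.3
tool_pos: [532.9, -50.2, 439.2]
ee_rot: [3.141, -0.025, -0.001]
force: [-0.0, -0.2, -0.0]
width: 0.999
grasp_force: 0.0
```

```bash
python3 st.py|head -1; python3 look.py l7.png
```

```text
9.3 [532.9 -50.2 439.2] [-0.  -0.2 -0. ]
flap deg 25.837900432875838 [[ 72. 163.]
 [143. 198.]]
```

View pics/l7.png

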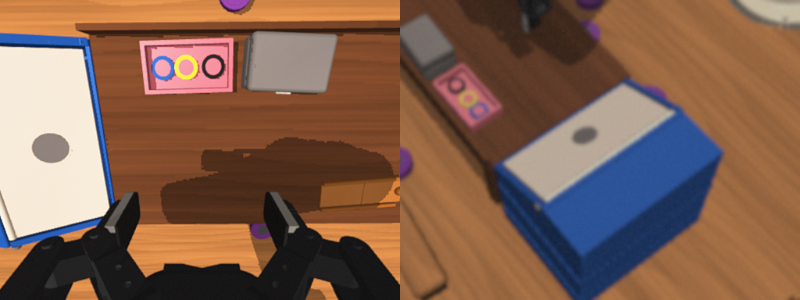

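The flap is shut again (25.8°, with its spot at l7 (50,148)), the ledge is free of the tin, and the tray and case are where they were.

```bash
python3 -c "
from rig import arm
print(arm.hand_in())"
```

```text
the job is handed in; nothing more can be done
None
```

The job is handed in: one finger held the flap open while the other pushed the tin over the ledge end into the bin, then the flap swung shut; the tin's landing inside was not seen, and of the other things only the tray and watch case were checked as unmoved.

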